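# Open the glue press and unload the cured rail

## Robot

A 7-joint arm with a two-finger parallel gripper is mounted at the origin on the work surface. World frame = base frame: x ahead of the robot, y to its left, z up, the work surface at z = 0. Lengths are in m, angles in rad, forces in N, time in s.
With the tool pointing down it reaches from about 0.4 to 0.85 m from the base axis. Payload 4.5 kg.
Tool frame: the origin (TCP) lies at the centre of the arm's flange, where the gripper is bolted on; the fingertips stand 173 mm ahead of it and the grasp point (between the pads) lies 155 mm ahead of it; z points along the fingers, y is the line along which they close (so a half turn about z gives the same grasp; the last joint's range is limited). The gripper opens to 85 mm and grips with 20 to 120 N. Pads are 22 mm wide; open, the fingers measure 114 mm over their backs; the gripper's body (76 mm by 85 mm) begins 54 mm behind the grasp point. The pads swing forward as they close: fully open they stand 13 mm farther back than shut.
Start: joints at [-1.184, 0.689, -0.195, 1.565, 0.157, 0.902, -0.215], TCP at [0.216, 0.587, 0.405] pointing down, gripper open.
Joint ranges: [-3.01, 3.01], [-0.46, 2.08], [-1.47, 1.51], [0.13, 2.56], [-1, 4.14], [0.04, 2.09], [-2.66, 2.66]. Speed limits (rad/s): [2.57, 2.57, 3.14, 3.14, 3.14, 3.14, 3.14].

## Interface

Orientations are given as a unit quaternion [w, x, y, z].
In Python, from station import bot gives the robot as it stands.
- The arm moves only by the shell command python3 -m inch 'ROWS' [FORCE]. ROWS is JSON, a list that holds one entry, the list of rows, each a list of 5 numbers: the shift along the tool's x, y, z scaled (see below), then the turn about the tool's z scaled (see below), then the opening, from -1 (shut) to 1 (fully open). A call has exactly 8 rows; each row shifts and turns the commanded pose from where the row before left it, along the tool's axes as they then stand; what a row does not reach is not made up. The controller multiplies each number of a shift by 0.25 m and each number of a turn by 90 degrees. A row lasts 1/10 s, in which the tool goes at most 50 mm and 8.59 degrees, less where a joint would pass 70% of its speed; a pose out of reach is approached as far as the arm can. A call with a number of a shift or a turn outside -1 to 1 is refused whole. A call with a gripper value outside its range is refused whole. The fingers move at their own pace and stop on an object; FORCE is the grip in N (left out, the last holds). Time passes only in rows, so rows that do not move let the fingers close, or fill a call up. It gives the time, the measured TCP pose, the force, the opening and the grip force at its end, in the units of the state.
- bot.get_state(): the state, without advancing time (a new reading comes with each control period).
- bot.camera(name): name is "scene" or "top"; returns a dict with "color" (384x512x3 uint8, red, green, blue), "intrinsics" (3x3 intrinsics, pixels), "pose" (4x4, takes a point from camera to world coordinates). Camera axes: x right, y down, z forward; pixel columns grow to the right and rows downward; lengths in m; the calibration is good to about 2 mm. A picture is of the moment at which its call begins. There is no depth.
- bot.finish_job(): hands the job in; it is judged then, once.
Trained networks look in a picture, given as the dict that the camera call returned (one of the last four; its "shot" number tells which), for a name from the list of things; names that differ only in an ending like _2 or _b are one class to them, and where a whole thing is asked for, a point or a joint stands for the part that bears it (a point fixed in the world has none). Each returns a list of dicts, best first, with "confidence" (0 to 1); they miss things now and then, are a little off and sometimes report something else, mostly with a low value. They report only what shows in the picture. A call takes as long as a camera call.
- bot.search_frame(target, picture): "uv" ([column, row] in pixels, amid what is visible of it).
- bot.masks_of(target, picture): "mask" (384x512 bool, what is visible of it) and "uv" ([column, row] in pixels, amid what is visible of it).
- bot.landmark_of(target, picture): "uv" ([column, row] in pixels: a listed point, or the origin of a listed thing).
The state is a dict: "clock": time; "joint_pos": joint angles; "qd": joint speeds; "tau": joint torques, N m; "ee_pos": TCP position; "eef_rot": TCP orientation; "ft_force": force on the tool from outside, world axes, zero at the start; "wrist_torque": the same for the moment, N m; "grip_width": finger opening in m; "finger_force": force on a finger pad.
Only numpy, scipy, OpenCV 4.12 (cv2) and the standard library are available. Lean on these libraries where they do the work, as an engineer would, in place of code of your own. Each camera call takes 0.05 s, during which the arm holds its last target. There are 200 camera calls.

## Task

The rail in the bench glue press has cured and a much thicker piece goes in next. Wind the press fully open by the handle on its handwheel, letting your hand rise with the screw, until you feel it come up firmly against its top stop, without forcing it. Then take the rail out and gently lay it flat and square across both bearers of the drying rack, centred in the free place in front of the rail already there, and leave everything else where it is.

Things in the scene. Friction and masses are not known exactly. Their poses are not given: they have to be found in the camera images.
- handle_grip (a point): centre of the turned wooden handle standing upright on the rim of the press's handwheel: diameter 21 (25 at its rounded top), 46 long; this point is 24 above its foot, 22 below its top, 34 above mid-rim. It spins freely on its pin, so the hand holding it need not turn. It circles the wheel's axis at 58 mm radius and rises with the wheel
- wheel_centre (a point): centre of the level iron handwheel, on the upright screw axis at mid-rim height (about 0.2 m up; rim 116 across its centre line, 13 thick). Turning it anticlockwise seen from above opens the press: wheel, handle, screw and plate rise together 16 mm a turn. 0.9 to 1.5 turns short of its stop at the start; moving the handle round takes 4 to 5 N; it stays where it is left
- screw (a joint): rise of the screw in m, 0 with the pressing plate down on the rail, growing as the press opens. Where its top stop lies is not given: it has to be felt. There the screw stops dead and only the rubber-bushed hub of the wheel still gives: the turning force climbs some 7 N per mm of handle travel from the 4 to 5 N of turning
- wheel (a joint): twist of the handwheel in its rubber-bushed hub, rad, 0 unloaded, positive when pushed anticlockwise; a spring of 25 N m per rad. Against the stop a firm hand is 12 to 20 N at the handle (0.03 to 0.046 rad); beyond 0.06 rad (26 N) either way the press is forced
- hub (a joint): give of the same rubber bush along the screw axis, m, 0 unloaded, positive up; a spring of 8 N per mm. A hand that holds the handle but does not rise with it (or pushes down on it, or pulls up) strains it; beyond 3 mm (24 N) either way the wheel is being dragged
- rail_mid (a point): centre of the loose glued wooden rail lying in the press: 45 wide (its x), 320 long (its y), 20 thick, about 0.16 kg. It lies level across the bed, underside 45 above the table, under the pressing plate; its ends stand free 95 beyond the bed and 89 beyond the wheel and handle overhead (which reach 71 mm from the screw axis)
- press: bench press, fixed, a grey C-shaped casting; origin on the screw axis at table height. Throat open to its -x, +y and -y. Bed 45 high, x -80 to 70, y +-65; base x -90 to 155, y +-75; column x 75 to 145, y +-30; overarm y +-25, x -31 to 145, underside 116, top 174. Pressing plate x +-43, y +-55, 14 thick, underside 65.5 above the table plus the screw's rise
- rack_place (a point): middle of the free place on the fixed drying rack, at the top of its bearers (45 above the table): the middle of the rail's underside should lie here, the rail along the rack's y. Two wooden bearers along its x, 250 long, 22 wide, at y = +-80 mm. The rail already there lies 115 mm further along +x. The rack is on the other side of the table from the press
- thick_block: bystander: laminated wooden block 60 x 150 x 40 high, waiting on the table; origin under its centre
- tape_roll: bystander: roll of paper tape, diameter 84, 24 high, lying flat on the table; origin under its centre
- glue_bottle: bystander: glue bottle, diameter 60, 170 high, standing at the back of the table; origin under its centre
- mallet: bystander: hammer about 280 long lying at the front of the table
- screwdriver: bystander: screwdriver about 200 long lying at the front of the table
- f_clamp: bystander: F-clamp 240 long, at most 26 high, lying at the back left of the table
- dry_rail_mid (a point): bystander: centre of the rail that already lies across the drying rack (45 x 320 x 20, long side along its own y)

How it is judged:
On the way:
1. the press has been wound open until the screw is felt firmly up against its top stop (10 N or more at the handle, with the screw no longer turning) (value of joint screw above 0.025 m and value of joint wheel above 0.023 rad), for 0.15 s.
At the end, for the whole second after the job is handed in: the screw is still up, within 3 mm of its top stop, and the rail lies at rest flat on both bearers of the rack, its middle within 35 mm (across) and 40 mm (lengthwise) of the middle of the free place and its length within 11 degrees of square to the bearers (value of joint screw above 0.025 m and x of rail_mid in the frame of rack_place between -0.035 and 0.035 m and y of rail_mid in the frame of rack_place between -0.04 and 0.04 m and z of rail_mid in the frame of rack_place between 0.006 and 0.014 m and angle between rail_mid's own z axis and vertical below 0.06 rad and angle between the y axis of rail_mid and the y axis of rack_place, either way round below 0.2 rad and linear speed of rail below 0.02 m/s); the robot touches nothing.
It fails at once if the handwheel is forced round: its hub is twisted more than 0.06 rad, which takes about 26 N at the handle (value of joint wheel above 0.06 rad or value of joint wheel below -0.06 rad).
It fails at once if the hand does not follow the rising screw: the wheel is dragged down or up with more than 24 N (value of joint hub above 0.003 m or value of joint hub below -0.003 m).
It fails at once if the rail is dropped or slammed down on the rack (more than 30 N) (contact force between rail and rack above 30 N).
It fails at once if a bystander is pushed more than 30 mm (distance of any of thick_block, tape_roll, glue_bottle, mallet, screwdriver, f_clamp, dry_rail_mid from where it was at the start of the episode above 0.03 m).
It also fails if it takes over 72 s, if anything falls off the work surface, if the arm or the gripper's body presses on something with over 40 N, if the wrist force passes 120 N, or if a joint passes its speed limit or range.

## Working session

There is one attempt and no reset: what is moved stays moved. The work goes in short steps, Python scripts to look and compute and a shell command to move; the robot and the scene stay as the last step left them, time stands still between calls to the robot, and variables do not carry over. Pictures are saved under pics/ and viewed, at most 10 in all, crops included, and the job is handed in when it is done.

```bash
ls; mkdir -p pics; cat > h.py <<'E'
import numpy as np, cv2
from station import bot
def ray(p,uv):
    K=np.array(p["intrinsics"]);T=np.array(p["pose"])
    d=T[:3,:3]@np.linalg.solve(K,[uv[0],uv[1],1.]);return T[:3,3],d
def atz(p,uv,z):
    o,d=ray(p,uv);return o+d*(z-o[2])/d[2]
def tri(a,ua,b,ub):
    o1,d1=ray(a,ua);o2,d2=ray(b,ub)
    A=np.stack([d1,-d2],1);s=np.linalg.lstsq(A,o2-o1,rcond=None)[0]
    return (o1+d1*s[0]+o2+d2*s[1])/2, np.linalg.norm(o1+d1*s[0]-o2-d2*s[1])
def save(p,n): cv2.imwrite("pics/"+n+".png",cv2.cvtColor(np.array(p["color"]),cv2.COLOR_RGB2BGR))
E
python3 - <<'E'
from h import *
np.set_printoptions(precision=4,suppress=True)
s=bot.get_state();print({k:np.round(v,4) for k,v in s.items()})
P={n:bot.camera(n) for n in("scene","top")}
for n in P: save(P[n],n);print(n,P[n]["pose"][:3,3] if hasattr(P[n]["pose"],'shape') else P[n]["pose"])
for t in["handle_grip","wheel_centre","rail_mid","press","rack_place","dry_rail_mid","thick_block","tape_roll","glue_bottle","f_clamp"]:
    r={n:bot.landmark_of(t,P[n])[:2] for n in P}
    for n in P: print(t,n,[(np.round(q["uv"],1),round(q["confidence"],2)) for q in r[n]])
    if all(r.values()): print("   ",tri(P["scene"],r["scene"][0]["uv"],P["top"],r["top"][0]["uv"]))
E
```

```text
pics
{'clock': np.float64(0.0), 'joint_pos': array([-1.1842,  0.69  , -0.1945,  1.5664,  0.1573,  0.9025, -0.2151]), 'qd': array([ 0.0012,  0.0026,  0.0004,  0.0008, -0.0002,  0.0003, -0.0003]), 'tau': array([ -0.0011, -53.9599,  -1.2672, -15.8551,   0.009 ,   0.0094,
        -0.    ]), 'ee_pos': array([0.2159, 0.5862, 0.4039]), 'eef_rot': array([-0.0001,  0.1755,  0.9845, -0.0009]), 'ft_force': array([-0.2523,  0.8952, -0.2051]), 'wrist_torque': array([-0.0995, -0.0496, -0.0322]), 'finger_force': np.float64(0.0), 'grip_width': np.float64(0.0853)}
scene [0.9586 0.3333 0.9598]
top [0.427  0.0493 1.1905]
handle_grip scene [(array([336.7, 187.9]), 0.66)]
handle_grip top [(array([169.8, 205.3]), 0.42)]
    (array([0.4984, 0.2668, 0.2402]), np.float64(0.0009341721187858674))
wheel_centre scene [(array([315.2, 210.1]), 0.83)]
wheel_centre top [(array([182.2, 189. ]), 0.67)]
    (array([0.5493, 0.2445, 0.1847]), np.float64(0.0005737209530947886))
rail_mid scene [(array([257.1, 164.7]), 0.52)]
rail_mid top [(array([262.9, 174.7]), 0.37), (array([277.9, 236.4]), 0.23)]
    (array([0.5632, 0.0
[... 591 characters left out ...]
k scene [(array([257.5, 163.3]), 0.91), (array([227.2, 218.2]), 0.73)]
thick_block top [(array([273.2, 237.4]), 0.95)]
    (array([ 0.4004, -0.0242, -0.0017]), np.float64(0.009051125104343699))
tape_roll scene [(array([227.5, 218.8]), 0.55)]
tape_roll top [(array([263.4, 177.2]), 0.57)]
    (array([ 0.6122,  0.0024, -0.0259]), np.float64(0.00368880430694042))
glue_bottle scene [(array([199.9, 258.6]), 0.89)]
glue_bottle top [(array([259.1, 134.3]), 0.56)]
    (array([ 0.7638,  0.0142, -0.0102]), np.float64(0.0003727815561298255))
f_clamp scene [(array([340.7, 312. ]), 0.67)]
f_clamp top [(array([140.6, 158.6]), 0.63)]
    (array([ 0.6805,  0.4215, -0.0013]), np.float64(0.007204291776810286))
```

View pics/scene.png

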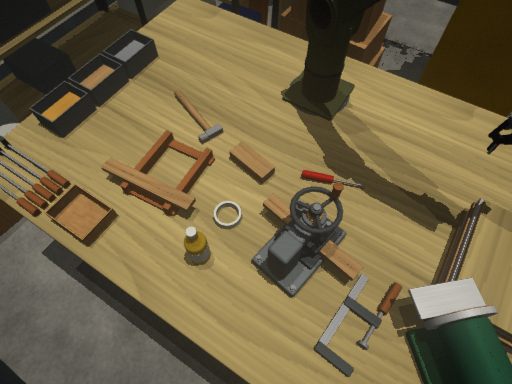

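View pics/top.png

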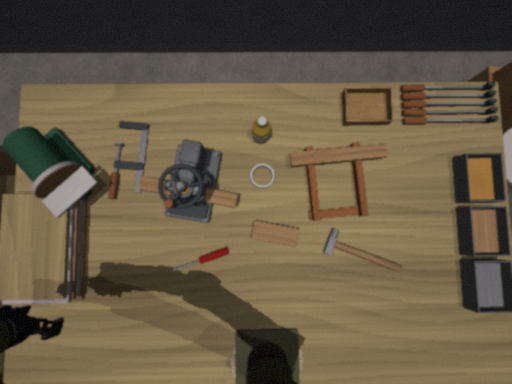

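The scene picture shows the press at about (305,235), with the handle standing at (337,188) on its wheel. The rack is at (165,175) and the dry rail lies across its far side. In the top view the rail ends stick out of the press at (148,185) and (237,200), and the rack's free place is near (337,187).

```bash
python3 - <<'E'
from h import *
np.set_printoptions(precision=4,suppress=True)
P={n:bot.camera(n) for n in("scene","top")}
c=cv2.resize(np.array(P["scene"]["color"])[150:310,230:390],(600,600),interpolation=cv2.INTER_CUBIC)
d=cv2.resize(np.array(P["top"]["color"])[130:230,130:250],(720,600),interpolation=cv2.INTER_CUBIC)
cv2.imwrite("pics/c1.png",c[:,:,::-1]);cv2.imwrite("pics/c2.png",d[:,:,::-1])
for t,z in[("rail_mid",.065),("dry_rail_mid",.065),("rack_place",.045),("screw",.1),("wheel",.2)]:
  for n in P:
    for q in bot.masks_of(t,P[n])[:3]:
      m=q["mask"];v,u=np.nonzero(m)
      if len(u)<5: continue
      X=np.array([atz(P[n],(a,b),z)[:2] for a,b in zip(u,v)])
      r=cv2.minAreaRect(X.astype(np.float32)*1000)
      w=np.linalg.eigh(np.cov(X.T))[1][:,1]
      print(t,n,round(q["confidence"],2),len(u),"uv",np.round(q["uv"],0),"rect",np.round(r[0],0),np.round(r[1],0),round(r[2],1),"pca",np.degrees(np.arctan2(w[1],w[0]))%180)
for t,z in[("rack_place",.045),("dry_rail_mid",.055),("rail_mid",.055),("press",0),("screw",0.1)]:
  for n in P:
    for q in bot.landmark_of(t,P[n])[:2]: print(t,n,round(q["confidence"],2),atz(P[n],q["uv"],z))
E
```

```text
rail_mid scene 0.97 1240 uv [332. 252.] rect [561. 252.] [315.  53.] 78.7 pca 78.87509348587083
rail_mid top 0.78 607 uv [213. 194.] rect [558. 251.] [317.  45.] 78.1 pca 78.49839266806596
dry_rail_mid scene 0.74 1534 uv [149. 185.] rect [ 677. -239.] [ 52. 327.] 4.4 pca 94.4537900439554
rack_place scene 0.63 1916 uv [162. 157.] rect [ 595. -223.] [255. 209.] 3.5 pca 4.933426086604868
rack_place top 0.79 1345 uv [342. 207.] rect [ 590. -233.] [246. 195.] 4.4 pca 102.69739577167306
rack_place top 0.66 1354 uv [345. 151.] rect [ 677. -249.] [ 52. 324.] 4.5 pca 94.77311601793853
screw scene 0.94 1561 uv [318. 212.] rect [502. 234.] [143. 229.] 89.8 pca 12.434251892971531
screw top 0.97 1201 uv [179. 189.] rect [571. 261.] [154. 136.] 89.4 pca 70.89288031696613
wheel scene 0.85 1235 uv [318. 208.] rect [545. 243.] [147. 128.] 27.1 pca 171.03154108872323
wheel scene 0.64 279 uv [228. 226.] rect [680.  73.] [74. 62.] 44.3 pca 44.06837101155412
wheel scene 0.16 1234 uv [330. 254.] rect [621. 263.] [270.  44.] 78.7 pca 78.82448232889215
wheel top 0.59 824 uv [181. 183.] rect [558. 250.] [123. 124.] 89.4 pca 159.35374984253474
rack_place scene 0.97 [ 0.5516 -0.2382  0.045 ]
dry_rail_mid scene 0.91 [ 0.6665 -0.2386  0.055 ]
dry_rail_mid scene 0.66 [ 0.3812 -0.2864  0.055 ]
dry_rail_mid top 0.84 [ 0.6743 -0.2511  0.055 ]
rail_mid scene 0.52 [ 0.5496 -0.2282  0.055 ]
rail_mid top 0.65 [0.5765 0.2753 0.055 ]
press scene 0.72 [0.5651 0.2498 0.    ]
press top 0.94 [0.5524 0.257  0.    ]
press top 0.53 [0.6061 0.0019 0.    ]Traceback (most recent call last):
  File "<stdin>", line 18, in <module>
ValueError: it knows: dry_rail_mid, f_clamp, glue_bottle, handle_grip, mallet, press, rack_place, rail_mid, screwdriver, tape_roll, thick_block, wheel_centre
```

View pics/c1.png

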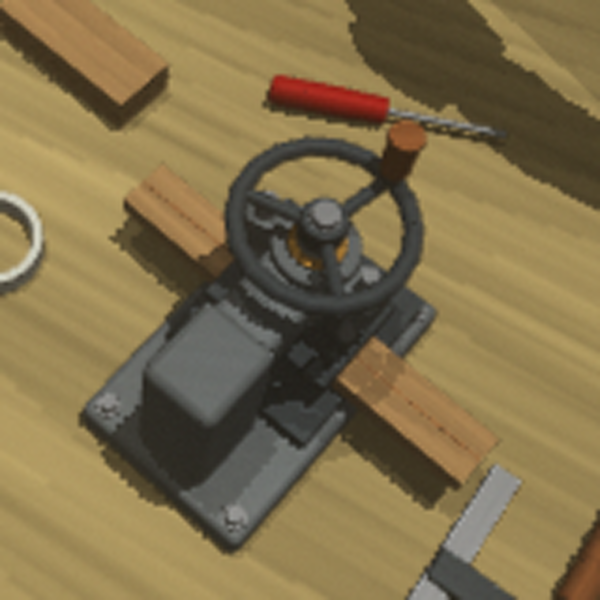

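View pics/c2.png

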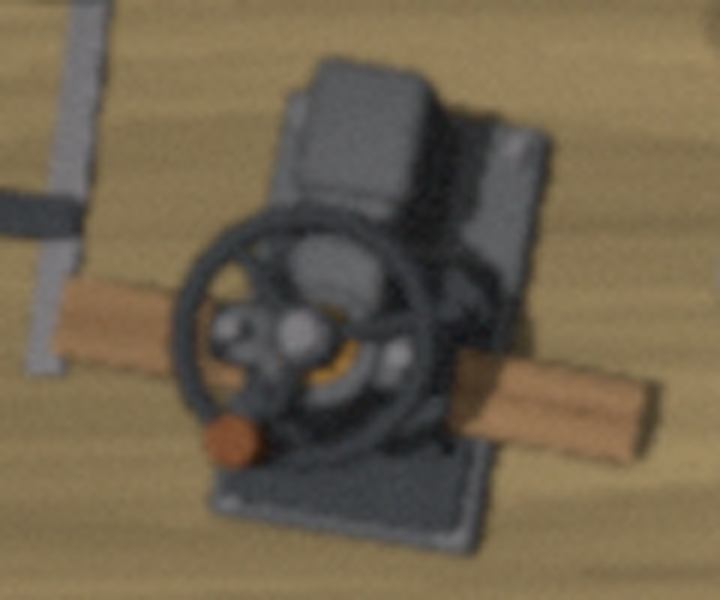

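The crops show the handle top at scene (338.5,186) and top (169,203.3). The wheel ring is centred at scene (316.4,210) and top (180.3,185.8). The press column points to the right of +x.

```bash
python3 - <<'E'
from h import *
np.set_printoptions(precision=4,suppress=True)
P={n:bot.camera(n) for n in("scene","top")}
S,T=P["scene"],P["top"]
print("top of handle",tri(S,(338.3,185.5),T,(169,203.3)))
print("wheel",tri(S,(316.4,210),T,(180.3,185.8)))
L={}
for n in P:
  q=bot.landmark_of("handle_grip",P[n]);w=bot.landmark_of("wheel_centre",P[n]);L[n]=(q,w)
  print(n,[x["uv"] for x in q],[x["uv"] for x in w])
K=np.array(S["intrinsics"]);print(K[0,0],np.array(T["intrinsics"])[0,0])
def proj(p,X):
  M=np.linalg.inv(np.array(p["pose"]));x=M[:3,:3]@X+M[:3,3];x=np.array(p["intrinsics"])@x;return x[:2]/x[2]
for X in [(.498,.267,.262),(.498,.267,.24),(.551,.25,.206),(.553,.25,.2)]:
  print(X,proj(S,np.array(X)),proj(T,np.array(X)))
E
```

```text
top of handle (array([0.5018, 0.267 , 0.2565]), np.float64(0.0027486890141730797))
wheel (array([0.5562, 0.2478, 0.2004]), np.float64(0.0013204595691067838))
scene [[334.2, 190.1]] [[315.1, 208.9]]
top [[169.9, 206.5]] [[180.6, 186.4]]
349.1814621902321 348.6948084703817
(0.498, 0.267, 0.262) [338.8974 183.0785] [167.9955 204.7833]
(0.498, 0.267, 0.24) [337.0417 187.8767] [169.8938 205.376 ]
(0.551, 0.25, 0.206) [318.263  207.7357] [178.905  187.4866]
(0.553, 0.25, 0.2) [317.5122 209.4887] [179.3401 187.0482]
```

```bash
python3 -m inch '[[[0,0,-0.1,-0.075,1],[0,0,-0.1,-0.075,1],[0,0,0,-0.075,1],[0,0,0,0,1],[0,0,0,0,1],[0,0,0,0,1],[0,0,0,0,1],[0,0,0,0,1]]]' 30
```

```text
clock: 3.2
ee_pos: [0.2158, 0.5865, 0.4543]
eef_rot: [-0.0, -0.0, 1.0, -0.0]
ft_force: [0.6, -0.4, 0.5]
grip_width: 0.0856
finger_force: 0.0
```

```bash
python3 -m inch '[[[-0.11,-0.128,0,0,1],[-0.114,-0.128,0,0,1],[-0.114,-0.128,0,0,1],[-0.114,-0.128,0,0,1],[-0.114,-0.128,0,0,1],[-0.114,-0.128,0,0,1],[-0.114,-0.128,0,0,1],[-0.114,-0.128,0,0,1]]]'; python3 -m inch '[[[-0.114,-0.128,0,0,1],[-0.114,-0.128,0,0,1],[0,0,0,0,1],[0,0,0,0,1],[0,0,0,0,1],[0,0,0,0,1],[0,0,0,0,1],[0,0,0,0,1]]]'
```

```text
clock: 4.0
ee_pos: [0.4441, 0.3293, 0.4548]
eef_rot: [0.0, -0.0, 1.0, 0.0]
ft_force: [0.5, 1.4, 0.4]
grip_width: 0.0856
finger_force: 0.0
clock: 4.8
ee_pos: [0.4996, 0.2675, 0.4548]
eef_rot: [0.0, -0.001, 1.0, 0.0]
ft_force: [0.6, -0.3, -0.5]
grip_width: 0.0852
finger_force: 0.0
```

```bash
python3 -m inch '[[[-0.006,0,0.06,0,1],[0,0,0.06,0,1],[0,0,0.05,0,1],[0,0,0.05,0,1],[0,0,0.033,0,1],[0,0,0,0,1],[0,0,0,0,1],[0,0,0,0,1]]]'; python3 - <<'E'
from h import *
P={n:bot.camera(n) for n in("scene","top")}
c=cv2.resize(np.array(P["scene"]["color"])[130:290,250:410],(400,400),interpolation=cv2.INTER_CUBIC)
d=cv2.resize(np.array(P["top"]["color"])[130:250,110:230],(400,400),interpolation=cv2.INTER_CUBIC)
cv2.imwrite("pics/g1.png",np.hstack([c,d])[:,:,::-1])
E
```

```text
clock: 5.6
ee_pos: [0.5019, 0.2669, 0.392]
eef_rot: [0.001, -0.0, 1.0, 0.0]
ft_force: [0.3, 0.1, -0.3]
grip_width: 0.0855
finger_force: 0.0
```

View pics/g1.png

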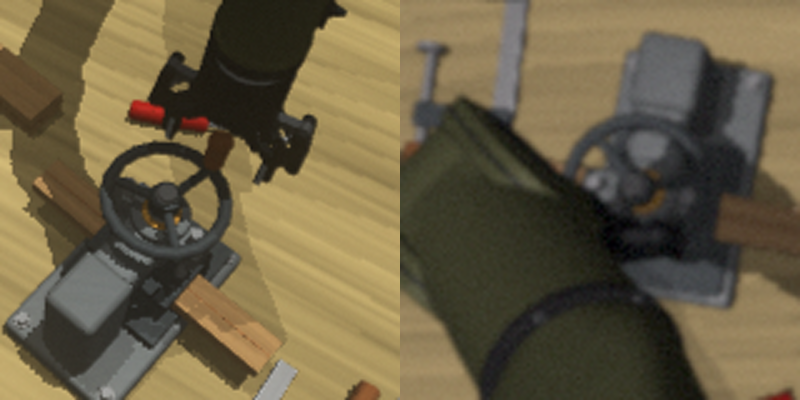

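The handle, at (218,150) in the left crop, stands midway between the two fingers, so I'll close on it.

```bash
python3 -m inch '[[[0,0,0,0,-1],[0,0,0,0,-1],[0,0,0,0,-1],[0,0,0,0,-1],[0,0,0,0,-1],[0,0,0,0,-1],[0,0,0,0,-1],[0,0,0,0,-1]]]' 40; python3 -m inch '[[[0,0,0,0,-1],[0,0,0,0,-1],[0,0,0,0,-1],[0,0,0,0,-1],[0,0,0,0,-1],[0,0,0,0,-1],[0,0,0,0,-1],[0,0,0,0,-1]]]'
```

```text
clock: 6.5
ee_pos: [0.5016, 0.2672, 0.3916]
eef_rot: [0.0, -0.001, 1.0, 0.001]
ft_force: [-0.1, 2.3, 0.7]
grip_width: 0.0214
finger_force: 39.0
clock: 7.3
ee_pos: [0.5016, 0.2669, 0.3915]
eef_rot: [0.0, -0.0, 1.0, 0.0]
ft_force: [-0.8, 3.8, 1.5]
grip_width: 0.0213
finger_force: 39.0
```

```bash
cat > arc.py <<'E'
import sys
from h import *
# arc.py cx cy cmdx cmdy stepdeg n : rows to follow circle from commanded position
cx,cy,x,y,st,n=map(float,sys.argv[1:7]); R=.058
th=np.arctan2(y-cy,x-cx); px,py=x,y
for i in range(1,int(n)+1):
    a=th+np.radians(st)*i
    qx,qy=cx+R*np.cos(a),cy+R*np.sin(a)
    print([round(-(qx-px)/.25,3),round((qy-py)/.25,3),round(-.016*st/360/.25,4)],end=" ")
    px-=.25*round(-(qx-px)/.25,3);py+=.25*round((qy-py)/.25,3)
    if i%6==0: print("  end",round(px,4),round(py,4),"ang",round(np.degrees(a),1))
E
python3 arc.py .556 .2478 .5016 .267 10 18
```

```text
[np.float64(0.011), np.float64(-0.039), -0.0018] [np.float64(0.003), np.float64(-0.04), -0.0018] [np.float64(-0.004), np.float64(-0.04), -0.0018] [np.float64(-0.01), np.float64(-0.039), -0.0018] [np.float64(-0.018), np.float64(-0.037), -0.0018] [np.float64(-0.023), np.float64(-0.033), -0.0018]   end 0.5118 0.21 ang 220.6
[np.float64(-0.029), np.float64(-0.028), -0.0018] [np.float64(-0.034), np.float64(-0.023), -0.0018] [np.float64(-0.036), np.float64(-0.017), -0.0018] [np.float64(-0.04), np.float64(-0.01), -0.0018] [np.float64(-0.04), np.float64(-0.003), -0.0018] [np.float64(-0.04), np.float64(0.004), -0.0018]   end 0.5666 0.1907 ang 280.6
[np.float64(-0.039), np.float64(0.011), -0.0018] [np.float64(-0.037), np.float64(0.017), -0.0018] [np.float64(-0.032), np.float64(0.024), -0.0018] [np.float64(-0.029), np.float64(0.029), -0.0018] [np.float64(-0.023), np.float64(0.033), -0.0018] [np.float64(-0.016), np.float64(0.037), -0.0018]   end 0.6106 0.2285 ang 340.6
```

```bash
python3 -m inch '[[[0.011,-0.039,-0.0018,0,-1],[0.003,-0.04,-0.0018,0,-1],[-0.004,-0.04,-0.0018,0,-1],[0,0,0,0,-1],[0,0,0,0,-1],[0,0,0,0,-1],[0,0,0,0,-1],[0,0,0,0,-1]]]'
```

```text
clock: 8.1
ee_pos: [0.4987, 0.2369, 0.3926]
eef_rot: [-0.001, -0.0, 1.0, -0.0]
ft_force: [-5.4, 2.6, 3.0]
grip_width: 0.0214
finger_force: 39.0
```

```bash
python3 -m inch '[[[-0.01,-0.039,-0.0018,0,-1],[-0.018,-0.037,-0.0018,0,-1],[-0.023,-0.033,-0.0018,0,-1],[0,0,0,0,-1],[0,0,0,0,-1],[0,0,0,0,-1],[0,0,0,0,-1],[0,0,0,0,-1]]]'
```

```text
clock: 8.9
ee_pos: [0.5116, 0.2091, 0.3939]
eef_rot: [-0.001, -0.0, 1.0, -0.001]
ft_force: [-3.6, -0.6, 4.4]
grip_width: 0.0213
finger_force: 39.0
```

```bash
python3 -m inch '[[[-0.029,-0.028,-0.003,0,-1],[-0.034,-0.023,-0.002,0,-1],[-0.036,-0.017,-0.002,0,-1],[-0.04,-0.01,-0.0018,0,-1],[-0.04,-0.003,-0.0018,0,-1],[-0.04,0.004,-0.0018,0,-1],[0,0,0,0,-1],[0,0,0,0,-1]]]'; python3 arc.py .556 .2478 .5666 .1907 10 24
```

```text
clock: 9.7
ee_pos: [0.5668, 0.1893, 0.3969]
eef_rot: [-0.0, 0.0, 1.0, -0.001]
ft_force: [-2.6, -2.8, 1.6]
grip_width: 0.0214
finger_force: 39.1
[np.float64(-0.039), np.float64(0.011), -0.0018] [np.float64(-0.036), np.float64(0.018), -0.0018] [np.float64(-0.033), np.float64(0.023), -0.0018] [np.float64(-0.029), np.float64(0.029), -0.0018] [np.float64(-0.023), np.float64(0.033), -0.0018] [np.float64(-0.016), np.float64(0.037), -0.0018]   end 0.6106 0.2285 ang -19.5
[np.float64(-0.01), np.float64(0.039), -0.0018] [np.float64(-0.004), np.float64(0.04), -0.0018] [np.float64(0.004), np.float64(0.041), -0.0018] [np.float64(0.011), np.float64(0.039), -0.0018] [np.float64(0.018), np.float64(0.036), -0.0018] [np.float64(0.023), np.float64(0.033), -0.0018]   end 0.6001 0.2855 ang 40.5
[np.float64(0.029), np.float64(0.028), -0.0018] [np.float64(0.033), np.float64(0.023), -0.0018] [np.float64(0.037), np.float64(0.017), -0.0018] [np.float64(0.039), np.float64(0.01), -0.0018] [np.float64(0.04), np.float64(0.003), -0.0018] [np.float64(0.041), np.float64(-0.003), -0.0018]   end 0.5454 0.305 ang 100.5
[np.float64(0.039), np.float64(-0.011), -0.0018] [np.float64(0.036), np.float64(-0.018), -0.0018] [np.float64(0.033), np.float64(-0.023), -0.0018] [np.float64(0.028), np.float64(-0.029), -0.0018] [np.float64(0.023), np.float64(-0.033), -0.0018] [np.float64(0.017), np.float64(-0.037), -0.0018]   end 0.5014 0.2672 ang 160.5
```

```bash
python3 -m inch '[[[-0.039,0.011,-0.0022,0,-1],[-0.036,0.018,-0.0019,0,-1],[-0.033,0.023,-0.0018,0,-1],[-0.029,0.029,-0.0018,0,-1],[-0.023,0.033,-0.0018,0,-1],[-0.016,0.037,-0.0018,0,-1],[0,0,0,0,-1],[0,0,0,0,-1]]]'
```

```text
clock: 10.5
ee_pos: [0.6109, 0.2272, 0.3998]
eef_rot: [0.0, 0.0, 1.0, -0.001]
ft_force: [-0.7, -3.1, -0.2]
grip_width: 0.0213
finger_force: 39.4
```

```bash
python3 -m inch '[[[-0.01,0.039,-0.0022,0,-1],[-0.004,0.04,-0.0018,0,-1],[0.004,0.041,-0.0018,0,-1],[0.011,0.039,-0.0018,0,-1],[0.018,0.036,-0.0018,0,-1],[0.023,0.033,-0.0018,0,-1],[0,0,0,0,-1],[0,0,0,0,-1]]]'
```

```text
clock: 11.3
ee_pos: [0.6004, 0.2841, 0.4026]
eef_rot: [0.0, 0.0, 1.0, -0.001]
ft_force: [-2.1, -5.0, -0.5]
grip_width: 0.0218
finger_force: 39.5
```

```bash
python3 -m inch '[[[0.029,0.029,-0.0022,0,-1],[0.033,0.023,-0.0018,0,-1],[0.037,0.017,-0.0018,0,-1],[0.039,0.01,-0.0018,0,-1],[0.04,0.003,-0.0018,0,-1],[0.041,-0.003,-0.0018,0,-1],[0,0,0,0,-1],[0,0,0,0,-1]]]'
cat > guard.py <<'E'
import sys
from h import *
s=bot.get_state();C=np.array([.556,.2478]);p=np.array(s["ee_pos"]);f=np.array(s["ft_force"])
r=p[:2]-C;R=np.linalg.norm(r);u=r/R;t=np.array([-u[1],u[0]])
ft=-f[:2]@t;fr=f[:2]@u
print("t%.1f ang %.2f R %.1f z %.4f tang %.1f rad %.1f fz %.1f"%(s["clock"],np.degrees(np.arctan2(*u[::-1])),R*1e3,p[2],ft,fr,f[2]))
sys.exit(ft>7 or abs(fr)>12 or abs(f[2])>9)
E
python3 guard.py
cat > fine.py <<'E'
import sys
from h import *
a0,st,n=map(float,sys.argv[1:4])
for i in range(int(n)):
    a=np.radians(a0+st*(i+.5));d=2*.058*np.sin(np.radians(st)/2)/8/.25
    print(round(a0+st*(i+1),1),"%.4f,%.4f"%(np.sin(a)*d,np.cos(a)*d))
E
python3 fine.py 100.5 4.5 50
```

```text
clock: 12.1
ee_pos: [0.5466, 0.3038, 0.4057]
eef_rot: [0.002, 0.001, 1.0, -0.0]
ft_force: [3.3, -4.1, -1.3]
grip_width: 0.0212
finger_force: 39.7
t12.1 ang 99.48 R 56.8 z 0.4057 tang 2.6 rad -4.6 fz -1.3
105.0 0.0022,-0.0005
109.5 0.0022,-0.0007
114.0 0.0021,-0.0008
118.5 0.0020,-0.0010
123.0 0.0020,-0.0012
127.5 0.0019,-0.0013
132.0 0.0018,-0.0015
136.5 0.0016,-0.0016
141.0 0.0015,-0.0017
145.5 0.0014,-0.0018
150.0 0.0012,-0.0019
154.5 0.0011,-0.0020
159.0 0.0009,-0.0021
163.5 0.0007,-0.0022
168.0 0.0006,-0.0022
172.5 0.0004,-0.0022
177.0 0.0002,-0.0023
181.5 0.0000,-0.0023
186.0 -0.0001,-0.0023
190.5 -0.0003,-0.0023
195.0 -0.0005,-0.0022
199.5 -0.0007,-0.0022
204.0 -0.0008,-0.0021
208.5 -0.0010,-0.0020
213.0 -0.0012,-0.0020
217.5 -0.0013,-0.0019
222.0 -0.0015,-0.0018
226.5 -0.0016,-0.0016
231.0 -0.0017,-0.0015
235.5 -0.0018,-0.0014
240.0 -0.0019,-0.0012
244.5 -0.0020,-0.0011
249.0 -0.0021,-0.0009
253.5 -0.0022,-0.0007
258.0 -0.0022,-0.0006
262.5 -0.0022,-0.0004
267.0 -0.0023,-0.0002
271.5 -0.0023,-0.0000
276.0 -0.0023,0.0001
280.5 -0.0023,0.0003
285.0 -0.0022,0.0005
289.5 -0.0022,0.0007
294.0 -0.0021,0.0008
298.5 -0.0020,0.0010
303.0 -0.0020,0.0012
307.5 -0.0019,0.0013
312.0 -0.0018,0.0015
316.5 -0.0016,0.0016
321.0 -0.0015,0.0017
325.5 -0.0014,0.0018False
```

```bash
sed -i 's/.556,.2478/.5557,.2468/' guard.py
g(){ python3 guard.py; }
python3 -m inch '[[[0.0088,-0.006,-0.0004,0,-1],[0.0088,-0.0025,-0.0004,0,-1],[0.0086,-0.003,-0.0004,0,-1],[0.0086,-0.0034,-0.0004,0,-1],[0.0084,-0.0036,-0.0004,0,-1],[0.0082,-0.004,-0.0004,0,-1],[0,0,0,0,-1],[0,0,0,0,-1]]]' >/dev/null; g &&
python3 -m inch '[[[0.002,-0.001,-0.0001,0,-1],[0.002,-0.001,-0.0001,0,-1],[0.002,-0.001,-0.0001,0,-1],[0.002,-0.001,-0.0001,0,-1],[0.002,-0.001,-0.0001,0,-1],[0.002,-0.001,-0.0001,0,-1],[0.002,-0.001,-0.0001,0,-1],[0.002,-0.001,-0.0001,0,-1]]]' >/dev/null && g &&
python3 -m inch '[[[0.002,-0.0012,-0.0001,0,-1],[0.002,-0.0012,-0.0001,0,-1],[0.002,-0.0012,-0.0001,0,-1],[0.002,-0.0012,-0.0001,0,-1],[0.002,-0.0012,-0.0001,0,-1],[0.002,-0.0012,-0.0001,0,-1],[0.002,-0.0012,-0.0001,0,-1],[0.002,-0.0012,-0.0001,0,-1]]]' >/dev/null && g &&
python3 -m inch '[[[0.0019,-0.0013,-0.0001,0,-1],[0.0019,-0.0013,-0.0001,0,-1],[0.0019,-0.0013,-0.0001,0,-1],[0.0019,-0.0013,-0.0001,0,-1],[0.0019,-0.0013,-0.0001,0,-1],[0.0019,-0.0013,-0.0001,0,-1],[0.0019,-0.0013,-0.0001,0,-1],[0.0019,-0.0013,-0.0001,0,-1]]]' >/dev/null && g &&
python3 -m inch '[[[0.0018,-0.0015,-0.0001,0,-1],[0.0018,-0.0015,-0.0001,0,-1],[0.0018,-0.0015,-0.0001,0,-1],[0.0018,-0.0015,-0.0001,0,-1],[0.0018,-0.0015,-0.0001,0,-1],[0.0018,-0.0015,-0.0001,0,-1],[0.0018,-0.0015,-0.0001,0,-1],[0.0018,-0.0015,-0.0001,0,-1]]]' >/dev/null && g &&
python3 -m inch '[[[0.0016,-0.0016,-0.0001,0,-1],[0.0016,-0.0016,-0.0001,0,-1],[0.0016,-0.0016,-0.0001,0,-1],[0.0016,-0.0016,-0.0001,0,-1],[0.0016,-0.0016,-0.0001,0,-1],[0.0016,-0.0016,-0.0001,0,-1],[0.0016,-0.0016,-0.0001,0,-1],[0.0016,-0.0016,-0.0001,0,-1]]]' >/dev/null && g
```

```text
t12.9 ang 111.90 R 57.0 z 0.4068 tang 5.8 rad -3.5 fz -4.0False
```

```bash
sed -i 's/sys.exit(ft>7 or abs(fr)>12 or abs(f\[2\])>9)/sys.exit(int(ft>7.5 or abs(fr)>12 or abs(f[2])>9))/' guard.py
g(){ python3 guard.py; }
python3 -m inch '[[[0.002,-0.0013,0,0,-1],[0.002,-0.0013,0,0,-1],[0.002,-0.0013,0,0,-1],[0.002,-0.0013,0,0,-1],[0.002,-0.0013,0,0,-1],[0.002,-0.0013,0,0,-1],[0.002,-0.0013,0,0,-1],[0.002,-0.0013,0,0,-1]]]' >/dev/null && g &&
python3 -m inch '[[[0.002,-0.0012,0,0,-1],[0.002,-0.0012,0,0,-1],[0.002,-0.0012,0,0,-1],[0.002,-0.0012,0,0,-1],[0.002,-0.0012,0,0,-1],[0.002,-0.0012,0,0,-1],[0.002,-0.0012,0,0,-1],[0.002,-0.0012,0,0,-1]]]' >/dev/null && g &&
python3 -m inch '[[[0.0019,-0.0013,-0.0001,0,-1],[0.0019,-0.0013,-0.0001,0,-1],[0.0019,-0.0013,-0.0001,0,-1],[0.0019,-0.0013,-0.0001,0,-1],[0.0019,-0.0013,-0.0001,0,-1],[0.0019,-0.0013,-0.0001,0,-1],[0.0019,-0.0013,-0.0001,0,-1],[0.0019,-0.0013,-0.0001,0,-1]]]' >/dev/null && g &&
python3 -m inch '[[[0.0018,-0.0015,-0.0001,0,-1],[0.0018,-0.0015,-0.0001,0,-1],[0.0018,-0.0015,-0.0001,0,-1],[0.0018,-0.0015,-0.0001,0,-1],[0.0018,-0.0015,-0.0001,0,-1],[0.0018,-0.0015,-0.0001,0,-1],[0.0018,-0.0015,-0.0001,0,-1],[0.0018,-0.0015,-0.0001,0,-1]]]' >/dev/null && g &&
python3 -m inch '[[[0.0016,-0.0016,-0.0001,0,-1],[0.0016,-0.0016,-0.0001,0,-1],[0.0016,-0.0016,-0.0001,0,-1],[0.0016,-0.0016,-0.0001,0,-1],[0.0016,-0.0016,-0.0001,0,-1],[0.0016,-0.0016,-0.0001,0,-1],[0.0016,-0.0016,-0.0001,0,-1],[0.0016,-0.0016,-0.0001,0,-1]]]' >/dev/null && g
```

```text
t13.7 ang 116.30 R 56.8 z 0.4070 tang 5.2 rad -2.1 fz -3.9
t14.5 ang 120.89 R 57.0 z 0.4071 tang 4.8 rad -1.9 fz -3.7
t15.3 ang 125.46 R 57.0 z 0.4073 tang 5.1 rad -1.9 fz -4.0
t16.1 ang 130.07 R 57.1 z 0.4076 tang 5.8 rad -1.9 fz -3.8
t16.9 ang 134.50 R 57.2 z 0.4078 tang 5.9 rad -2.3 fz -3.7
```

```bash
g(){ python3 guard.py; }
python3 -m inch '[[[0.0015,-0.0017,0,0,-1],[0.0015,-0.0017,0,0,-1],[0.0015,-0.0017,0,0,-1],[0.0015,-0.0017,0,0,-1],[0.0015,-0.0017,0,0,-1],[0.0015,-0.0017,0,0,-1],[0.0015,-0.0017,0,0,-1],[0.0015,-0.0017,0,0,-1]]]' >/dev/null && g &&
python3 -m inch '[[[0.0014,-0.0018,0,0,-1],[0.0014,-0.0018,-0.0001,0,-1],[0.0014,-0.0018,-0.0001,0,-1],[0.0014,-0.0018,-0.0001,0,-1],[0.0014,-0.0018,-0.0001,0,-1],[0.0014,-0.0018,-0.0001,0,-1],[0.0014,-0.0018,-0.0001,0,-1],[0.0014,-0.0018,-0.0001,0,-1]]]' >/dev/null && g &&
python3 -m inch '[[[0.0012,-0.0019,-0.0001,0,-1],[0.0012,-0.0019,-0.0001,0,-1],[0.0012,-0.0019,-0.0001,0,-1],[0.0012,-0.0019,-0.0001,0,-1],[0.0012,-0.0019,-0.0001,0,-1],[0.0012,-0.0019,-0.0001,0,-1],[0.0012,-0.0019,-0.0001,0,-1],[0.0012,-0.0019,-0.0001,0,-1]]]' >/dev/null && g &&
python3 -m inch '[[[0.0011,-0.002,-0.0001,0,-1],[0.0011,-0.002,-0.0001,0,-1],[0.0011,-0.002,-0.0001,0,-1],[0.0011,-0.002,-0.0001,0,-1],[0.0011,-0.002,-0.0001,0,-1],[0.0011,-0.002,-0.0001,0,-1],[0.0011,-0.002,-0.0001,0,-1],[0.0011,-0.002,-0.0001,0,-1]]]' >/dev/null && g &&
python3 -m inch '[[[0.0009,-0.0021,-0.0001,0,-1],[0.0009,-0.0021,-0.0001,0,-1],[0.0009,-0.0021,-0.0001,0,-1],[0.0009,-0.0021,-0.0001,0,-1],[0.0009,-0.0021,-0.0001,0,-1],[0.0009,-0.0021,-0.0001,0,-1],[0.0009,-0.0021,-0.0001,0,-1],[0.0009,-0.0021,-0.0001,0,-1]]]' >/dev/null && g &&
python3 -m inch '[[[0.0007,-0.0022,-0.0001,0,-1],[0.0007,-0.0022,-0.0001,0,-1],[0.0007,-0.0022,-0.0001,0,-1],[0.0007,-0.0022,-0.0001,0,-1],[0.0007,-0.0022,-0.0001,0,-1],[0.0007,-0.0022,-0.0001,0,-1],[0.0007,-0.0022,-0.0001,0,-1],[0.0007,-0.0022,-0.0001,0,-1]]]' >/dev/null && g &&
python3 -m inch '[[[0.0006,-0.0022,-0.0001,0,-1],[0.0006,-0.0022,-0.0001,0,-1],[0.0006,-0.0022,-0.0001,0,-1],[0.0006,-0.0022,-0.0001,0,-1],[0.0006,-0.0022,-0.0001,0,-1],[0.0006,-0.0022,-0.0001,0,-1],[0.0006,-0.0022,-0.0001,0,-1],[0.0006,-0.0022,-0.0001,0,-1]]]' >/dev/null && g &&
python3 -m inch '[[[0.0004,-0.0022,-0.0001,0,-1],[0.0004,-0.0022,-0.0001,0,-1],[0.0004,-0.0022,-0.0001,0,-1],[0.0004,-0.0022,-0.0001,0,-1],[0.0004,-0.0022,-0.0001,0,-1],[0.0004,-0.0022,-0.0001,0,-1],[0.0004,-0.0022,-0.0001,0,-1],[0.0004,-0.0022,-0.0001,0,-1]]]' >/dev/null && g &&
python3 -m inch '[[[0.0002,-0.0023,-0.0001,0,-1],[0.0002,-0.0023,-0.0001,0,-1],[0.0002,-0.0023,-0.0001,0,-1],[0.0002,-0.0023,-0.0001,0,-1],[0.0002,-0.0023,-0.0001,0,-1],[0.0002,-0.0023,-0.0001,0,-1],[0.0002,-0.0023,-0.0001,0,-1],[0.0002,-0.0023,-0.0001,0,-1]]]' >/dev/null && g
```

```text
t17.7 ang 138.90 R 57.3 z 0.4079 tang 5.3 rad -2.6 fz -3.9
t18.5 ang 143.36 R 57.4 z 0.4081 tang 5.9 rad -1.8 fz -3.3
t19.3 ang 147.73 R 57.5 z 0.4083 tang 5.5 rad -2.6 fz -3.7
t20.1 ang 152.14 R 57.6 z 0.4085 tang 6.3 rad -1.5 fz -3.1
t20.9 ang 156.56 R 57.7 z 0.4087 tang 6.4 rad -1.7 fz -3.1
t21.7 ang 161.01 R 57.7 z 0.4089 tang 5.7 rad -1.0 fz -2.5
t22.5 ang 165.43 R 57.8 z 0.4090 tang 6.6 rad -2.1 fz -3.9
t23.3 ang 169.75 R 57.9 z 0.4092 tang 6.5 rad -1.0 fz -2.8
t24.1 ang 174.23 R 57.9 z 0.4094 tang 5.4 rad -0.3 fz -3.1
```

```bash
g(){ python3 guard.py; }
python3 -m inch '[[[0,-0.0023,-0.0001,0,-1],[0,-0.0023,-0.0001,0,-1],[0,-0.0023,-0.0001,0,-1],[0,-0.0023,-0.0001,0,-1],[0,-0.0023,-0.0001,0,-1],[0,-0.0023,-0.0001,0,-1],[0,-0.0023,-0.0001,0,-1],[0,-0.0023,-0.0001,0,-1]]]' >/dev/null && g &&
python3 -m inch '[[[-0.0001,-0.0023,-0.0001,0,-1],[-0.0001,-0.0023,-0.0001,0,-1],[-0.0001,-0.0023,-0.0001,0,-1],[-0.0001,-0.0023,-0.0001,0,-1],[-0.0001,-0.0023,-0.0001,0,-1],[-0.0001,-0.0023,-0.0001,0,-1],[-0.0001,-0.0023,-0.0001,0,-1],[-0.0001,-0.0023,-0.0001,0,-1]]]' >/dev/null && g &&
python3 -m inch '[[[-0.0003,-0.0023,-0.0001,0,-1],[-0.0003,-0.0023,-0.0001,0,-1],[-0.0003,-0.0023,-0.0001,0,-1],[-0.0003,-0.0023,-0.0001,0,-1],[-0.0003,-0.0023,-0.0001,0,-1],[-0.0003,-0.0023,-0.0001,0,-1],[-0.0003,-0.0023,-0.0001,0,-1],[-0.0003,-0.0023,-0.0001,0,-1]]]' >/dev/null && g &&
python3 -m inch '[[[-0.0005,-0.0022,-0.0001,0,-1],[-0.0005,-0.0022,-0.0001,0,-1],[-0.0005,-0.0022,-0.0001,0,-1],[-0.0005,-0.0022,-0.0001,0,-1],[-0.0005,-0.0022,-0.0001,0,-1],[-0.0005,-0.0022,-0.0001,0,-1],[-0.0005,-0.0022,-0.0001,0,-1],[-0.0005,-0.0022,-0.0001,0,-1]]]' >/dev/null && g &&
python3 -m inch '[[[-0.0007,-0.0022,-0.0001,0,-1],[-0.0007,-0.0022,-0.0001,0,-1],[-0.0007,-0.0022,-0.0001,0,-1],[-0.0007,-0.0022,-0.0001,0,-1],[-0.0007,-0.0022,-0.0001,0,-1],[-0.0007,-0.0022,-0.0001,0,-1],[-0.0007,-0.0022,-0.0001,0,-1],[-0.0007,-0.0022,-0.0001,0,-1]]]' >/dev/null && g &&
python3 -m inch '[[[-0.0008,-0.0021,-0.0001,0,-1],[-0.0008,-0.0021,-0.0001,0,-1],[-0.0008,-0.0021,-0.0001,0,-1],[-0.0008,-0.0021,-0.0001,0,-1],[-0.0008,-0.0021,-0.0001,0,-1],[-0.0008,-0.0021,-0.0001,0,-1],[-0.0008,-0.0021,-0.0001,0,-1],[-0.0008,-0.0021,-0.0001,0,-1]]]' >/dev/null && g &&
python3 -m inch '[[[-0.001,-0.002,-0.0001,0,-1],[-0.001,-0.002,-0.0001,0,-1],[-0.001,-0.002,-0.0001,0,-1],[-0.001,-0.002,-0.0001,0,-1],[-0.001,-0.002,-0.0001,0,-1],[-0.001,-0.002,-0.0001,0,-1],[-0.001,-0.002,-0.0001,0,-1],[-0.001,-0.002,-0.0001,0,-1]]]' >/dev/null && g &&
python3 -m inch '[[[-0.0012,-0.002,-0.0001,0,-1],[-0.0012,-0.002,-0.0001,0,-1],[-0.0012,-0.002,-0.0001,0,-1],[-0.0012,-0.002,-0.0001,0,-1],[-0.0012,-0.002,-0.0001,0,-1],[-0.0012,-0.002,-0.0001,0,-1],[-0.0012,-0.002,-0.0001,0,-1],[-0.0012,-0.002,-0.0001,0,-1]]]' >/dev/null && g &&
python3 -m inch '[[[-0.0013,-0.0019,-0.0001,0,-1],[-0.0013,-0.0019,-0.0001,0,-1],[-0.0013,-0.0019,-0.0001,0,-1],[-0.0013,-0.0019,-0.0001,0,-1],[-0.0013,-0.0019,-0.0001,0,-1],[-0.0013,-0.0019,-0.0001,0,-1],[-0.0013,-0.0019,-0.0001,0,-1],[-0.0013,-0.0019,-0.0001,0,-1]]]' >/dev/null && g &&
python3 -m inch '[[[-0.0015,-0.0018,-0.0001,0,-1],[-0.0015,-0.0018,-0.0001,0,-1],[-0.0015,-0.0018,-0.0001,0,-1],[-0.0015,-0.0018,-0.0001,0,-1],[-0.0015,-0.0018,-0.0001,0,-1],[-0.0015,-0.0018,-0.0001,0,-1],[-0.0015,-0.0018,-0.0001,0,-1],[-0.0015,-0.0018,-0.0001,0,-1]]]' >/dev/null && g
```

```text
t24.9 ang 178.66 R 57.9 z 0.4096 tang 6.0 rad 0.4 fz -2.3
t25.7 ang -176.82 R 58.0 z 0.4097 tang 5.5 rad 1.1 fz -1.3
t26.5 ang -172.25 R 58.1 z 0.4099 tang 6.0 rad 1.1 fz -1.9
t27.3 ang -167.78 R 58.1 z 0.4100 tang 6.1 rad 1.7 fz -1.3
t28.1 ang -163.24 R 58.1 z 0.4101 tang 6.1 rad 2.4 fz 0.2
t28.9 ang -158.73 R 58.1 z 0.4103 tang 6.4 rad 2.0 fz 0.6
t29.7 ang -154.30 R 58.2 z 0.4104 tang 5.3 rad 1.8 fz -0.8
t30.5 ang -149.59 R 58.2 z 0.4105 tang 5.4 rad 2.6 fz 0.3
t31.3 ang -144.99 R 58.2 z 0.4106 tang 5.9 rad 2.0 fz 0.9
t32.1 ang -140.25 R 58.2 z 0.4108 tang 5.8 rad 2.2 fz 1.2
```

```bash
g(){ python3 guard.py; }
python3 -m inch '[[[-0.0016,-0.0016,-0.0002,0,-1],[-0.0016,-0.0016,-0.0002,0,-1],[-0.0016,-0.0016,-0.0002,0,-1],[-0.0016,-0.0016,-0.0002,0,-1],[-0.0016,-0.0016,-0.0001,0,-1],[-0.0016,-0.0016,-0.0001,0,-1],[-0.0016,-0.0016,-0.0001,0,-1],[-0.0016,-0.0016,-0.0001,0,-1]]]' >/dev/null && g &&
python3 -m inch '[[[-0.0017,-0.0015,-0.0002,0,-1],[-0.0017,-0.0015,-0.0002,0,-1],[-0.0017,-0.0015,-0.0002,0,-1],[-0.0017,-0.0015,-0.0001,0,-1],[-0.0017,-0.0015,-0.0001,0,-1],[-0.0017,-0.0015,-0.0001,0,-1],[-0.0017,-0.0015,-0.0001,0,-1],[-0.0017,-0.0015,-0.0001,0,-1]]]' >/dev/null && g &&
python3 -m inch '[[[-0.0018,-0.0014,-0.0002,0,-1],[-0.0018,-0.0014,-0.0002,0,-1],[-0.0018,-0.0014,-0.0001,0,-1],[-0.0018,-0.0014,-0.0001,0,-1],[-0.0018,-0.0014,-0.0001,0,-1],[-0.0018,-0.0014,-0.0001,0,-1],[-0.0018,-0.0014,-0.0001,0,-1],[-0.0018,-0.0014,-0.0001,0,-1]]]' >/dev/null && g &&
python3 -m inch '[[[-0.0019,-0.0012,-0.0002,0,-1],[-0.0019,-0.0012,-0.0002,0,-1],[-0.0019,-0.0012,-0.0001,0,-1],[-0.0019,-0.0012,-0.0001,0,-1],[-0.0019,-0.0012,-0.0001,0,-1],[-0.0019,-0.0012,-0.0001,0,-1],[-0.0019,-0.0012,-0.0001,0,-1],[-0.0019,-0.0012,-0.0001,0,-1]]]' >/dev/null && g &&
python3 -m inch '[[[-0.002,-0.0011,-0.0002,0,-1],[-0.002,-0.0011,-0.0002,0,-1],[-0.002,-0.0011,-0.0001,0,-1],[-0.002,-0.0011,-0.0001,0,-1],[-0.002,-0.0011,-0.0001,0,-1],[-0.002,-0.0011,-0.0001,0,-1],[-0.002,-0.0011,-0.0001,0,-1],[-0.002,-0.0011,-0.0001,0,-1]]]' >/dev/null && g &&
python3 -m inch '[[[-0.0021,-0.0009,-0.0002,0,-1],[-0.0021,-0.0009,-0.0001,0,-1],[-0.0021,-0.0009,-0.0001,0,-1],[-0.0021,-0.0009,-0.0001,0,-1],[-0.0021,-0.0009,-0.0001,0,-1],[-0.0021,-0.0009,-0.0001,0,-1],[-0.0021,-0.0009,-0.0001,0,-1],[-0.0021,-0.0009,-0.0001,0,-1]]]' >/dev/null && g &&
python3 -m inch '[[[-0.0022,-0.0007,-0.0002,0,-1],[-0.0022,-0.0007,-0.0001,0,-1],[-0.0022,-0.0007,-0.0001,0,-1],[-0.0022,-0.0007,-0.0001,0,-1],[-0.0022,-0.0007,-0.0001,0,-1],[-0.0022,-0.0007,-0.0001,0,-1],[-0.0022,-0.0007,-0.0001,0,-1],[-0.0022,-0.0007,-0.0001,0,-1]]]' >/dev/null && g &&
python3 -m inch '[[[-0.0022,-0.0006,-0.0002,0,-1],[-0.0022,-0.0006,-0.0001,0,-1],[-0.0022,-0.0006,-0.0001,0,-1],[-0.0022,-0.0006,-0.0001,0,-1],[-0.0022,-0.0006,-0.0001,0,-1],[-0.0022,-0.0006,-0.0001,0,-1],[-0.0022,-0.0006,-0.0001,0,-1],[-0.0022,-0.0006,-0.0001,0,-1]]]' >/dev/null && g &&
python3 -m inch '[[[-0.0022,-0.0004,-0.0002,0,-1],[-0.0022,-0.0004,-0.0001,0,-1],[-0.0022,-0.0004,-0.0001,0,-1],[-0.0022,-0.0004,-0.0001,0,-1],[-0.0022,-0.0004,-0.0001,0,-1],[-0.0022,-0.0004,-0.0001,0,-1],[-0.0022,-0.0004,-0.0001,0,-1],[-0.0022,-0.0004,-0.0001,0,-1]]]' >/dev/null && g
```

```text
t32.9 ang -135.68 R 58.2 z 0.4110 tang 5.5 rad 3.2 fz 2.0
t33.7 ang -131.10 R 58.3 z 0.4111 tang 6.3 rad 2.3 fz 2.2
t34.5 ang -126.50 R 58.4 z 0.4113 tang 6.6 rad 2.6 fz 2.2
t35.3 ang -121.98 R 58.4 z 0.4115 tang 6.4 rad 2.9 fz 1.0
t36.1 ang -117.40 R 58.5 z 0.4117 tang 5.8 rad 2.8 fz 1.3
t36.9 ang -112.81 R 58.5 z 0.4118 tang 5.9 rad 2.2 fz 2.1
t37.7 ang -108.19 R 58.6 z 0.4120 tang 7.0 rad 1.8 fz 1.3
t38.5 ang -103.65 R 58.7 z 0.4122 tang 5.9 rad 2.4 fz 2.0
t39.3 ang -99.17 R 58.7 z 0.4124 tang 6.4 rad 2.0 fz 1.7
```

```bash
g(){ python3 guard.py; }
python3 -m inch '[[[-0.0025,-0.0002,-0.0002,0,-1],[-0.0025,-0.0002,-0.0002,0,-1],[-0.0025,-0.0002,-0.0001,0,-1],[-0.0025,-0.0002,-0.0001,0,-1],[-0.0025,-0.0002,-0.0001,0,-1],[-0.0025,-0.0002,-0.0001,0,-1],[-0.0025,-0.0002,-0.0001,0,-1],[-0.0025,-0.0002,-0.0001,0,-1]]]' >/dev/null && g &&
python3 -m inch '[[[-0.0025,0,-0.0002,0,-1],[-0.0025,0,-0.0002,0,-1],[-0.0025,0,-0.0001,0,-1],[-0.0025,0,-0.0001,0,-1],[-0.0025,0,-0.0001,0,-1],[-0.0025,0,-0.0001,0,-1],[-0.0025,0,-0.0001,0,-1],[-0.0025,0,-0.0001,0,-1]]]' >/dev/null && g &&
python3 -m inch '[[[-0.0025,0.0003,-0.0002,0,-1],[-0.0025,0.0003,-0.0002,0,-1],[-0.0025,0.0003,-0.0001,0,-1],[-0.0025,0.0003,-0.0001,0,-1],[-0.0025,0.0003,-0.0001,0,-1],[-0.0025,0.0003,-0.0001,0,-1],[-0.0025,0.0003,-0.0001,0,-1],[-0.0025,0.0003,-0.0001,0,-1]]]' >/dev/null && g &&
python3 -m inch '[[[-0.0025,0.0005,-0.0002,0,-1],[-0.0025,0.0005,-0.0002,0,-1],[-0.0025,0.0005,-0.0001,0,-1],[-0.0025,0.0005,-0.0001,0,-1],[-0.0025,0.0005,-0.0001,0,-1],[-0.0025,0.0005,-0.0001,0,-1],[-0.0025,0.0005,-0.0001,0,-1],[-0.0025,0.0005,-0.0001,0,-1]]]' >/dev/null && g &&
python3 -m inch '[[[-0.0024,0.0007,-0.0002,0,-1],[-0.0024,0.0007,-0.0002,0,-1],[-0.0024,0.0007,-0.0001,0,-1],[-0.0024,0.0007,-0.0001,0,-1],[-0.0024,0.0007,-0.0001,0,-1],[-0.0024,0.0007,-0.0001,0,-1],[-0.0024,0.0007,-0.0001,0,-1],[-0.0024,0.0007,-0.0001,0,-1]]]' >/dev/null && g &&
python3 -m inch '[[[-0.0024,0.0009,-0.0002,0,-1],[-0.0024,0.0009,-0.0002,0,-1],[-0.0024,0.0009,-0.0001,0,-1],[-0.0024,0.0009,-0.0001,0,-1],[-0.0024,0.0009,-0.0001,0,-1],[-0.0024,0.0009,-0.0001,0,-1],[-0.0024,0.0009,-0.0001,0,-1],[-0.0024,0.0009,-0.0001,0,-1]]]' >/dev/null && g &&
python3 -m inch '[[[-0.0023,0.0011,-0.0002,0,-1],[-0.0023,0.0011,-0.0002,0,-1],[-0.0023,0.0011,-0.0001,0,-1],[-0.0023,0.0011,-0.0001,0,-1],[-0.0023,0.0011,-0.0001,0,-1],[-0.0023,0.0011,-0.0001,0,-1],[-0.0023,0.0011,-0.0001,0,-1],[-0.0023,0.0011,-0.0001,0,-1]]]' >/dev/null && g &&
python3 -m inch '[[[-0.0022,0.0013,-0.0002,0,-1],[-0.0022,0.0013,-0.0002,0,-1],[-0.0022,0.0013,-0.0001,0,-1],[-0.0022,0.0013,-0.0001,0,-1],[-0.0022,0.0013,-0.0001,0,-1],[-0.0022,0.0013,-0.0001,0,-1],[-0.0022,0.0013,-0.0001,0,-1],[-0.0022,0.0013,-0.0001,0,-1]]]' >/dev/null && g
```

```text
t40.1 ang -94.19 R 58.8 z 0.4126 tang 6.1 rad 2.6 fz 2.0
t40.9 ang -89.23 R 58.9 z 0.4128 tang 6.6 rad 1.5 fz 1.0
t41.7 ang -84.25 R 58.9 z 0.4130 tang 6.6 rad 1.5 fz 1.1
t42.5 ang -79.22 R 58.8 z 0.4132 tang 6.0 rad 1.5 fz 1.8
t43.3 ang -74.30 R 58.9 z 0.4134 tang 5.6 rad 1.7 fz 0.4
t44.1 ang -69.24 R 58.9 z 0.4137 tang 6.6 rad 2.1 fz 0.5
t44.9 ang -64.25 R 58.9 z 0.4139 tang 6.3 rad 1.8 fz 0.5
t45.7 ang -59.22 R 58.9 z 0.4142 tang 5.4 rad 2.2 fz 0.7
```

```bash
g(){ python3 guard.py; }
python3 -m inch '[[[-0.0021,0.0014,-0.0002,0,-1],[-0.0021,0.0014,-0.0002,0,-1],[-0.0021,0.0014,-0.0001,0,-1],[-0.0021,0.0014,-0.0001,0,-1],[-0.0021,0.0014,-0.0001,0,-1],[-0.0021,0.0014,-0.0001,0,-1],[-0.0021,0.0014,-0.0001,0,-1],[-0.0021,0.0014,-0.0001,0,-1]]]' >/dev/null && g &&
python3 -m inch '[[[-0.0019,0.0016,-0.0002,0,-1],[-0.0019,0.0016,-0.0001,0,-1],[-0.0019,0.0016,-0.0001,0,-1],[-0.0019,0.0016,-0.0001,0,-1],[-0.0019,0.0016,-0.0001,0,-1],[-0.0019,0.0016,-0.0001,0,-1],[-0.0019,0.0016,-0.0001,0,-1],[-0.0019,0.0016,-0.0001,0,-1]]]' >/dev/null && g &&
python3 -m inch '[[[-0.0018,0.0018,-0.0002,0,-1],[-0.0018,0.0018,-0.0001,0,-1],[-0.0018,0.0018,-0.0001,0,-1],[-0.0018,0.0018,-0.0001,0,-1],[-0.0018,0.0018,-0.0001,0,-1],[-0.0018,0.0018,-0.0001,0,-1],[-0.0018,0.0018,-0.0001,0,-1],[-0.0018,0.0018,-0.0001,0,-1]]]' >/dev/null && g &&
python3 -m inch '[[[-0.0016,0.0019,-0.0002,0,-1],[-0.0016,0.0019,-0.0001,0,-1],[-0.0016,0.0019,-0.0001,0,-1],[-0.0016,0.0019,-0.0001,0,-1],[-0.0016,0.0019,-0.0001,0,-1],[-0.0016,0.0019,-0.0001,0,-1],[-0.0016,0.0019,-0.0001,0,-1],[-0.0016,0.0019,-0.0001,0,-1]]]' >/dev/null && g &&
python3 -m inch '[[[-0.0014,0.0021,-0.0002,0,-1],[-0.0014,0.0021,-0.0001,0,-1],[-0.0014,0.0021,-0.0001,0,-1],[-0.0014,0.0021,-0.0001,0,-1],[-0.0014,0.0021,-0.0001,0,-1],[-0.0014,0.0021,-0.0001,0,-1],[-0.0014,0.0021,-0.0001,0,-1],[-0.0014,0.0021,-0.0001,0,-1]]]' >/dev/null && g &&
python3 -m inch '[[[-0.0013,0.0022,-0.0002,0,-1],[-0.0013,0.0022,-0.0001,0,-1],[-0.0013,0.0022,-0.0001,0,-1],[-0.0013,0.0022,-0.0001,0,-1],[-0.0013,0.0022,-0.0001,0,-1],[-0.0013,0.0022,-0.0001,0,-1],[-0.0013,0.0022,-0.0001,0,-1],[-0.0013,0.0022,-0.0001,0,-1]]]' >/dev/null && g &&
python3 -m inch '[[[-0.0011,0.0023,-0.0002,0,-1],[-0.0011,0.0023,-0.0001,0,-1],[-0.0011,0.0023,-0.0001,0,-1],[-0.0011,0.0023,-0.0001,0,-1],[-0.0011,0.0023,-0.0001,0,-1],[-0.0011,0.0023,-0.0001,0,-1],[-0.0011,0.0023,-0.0001,0,-1],[-0.0011,0.0023,-0.0001,0,-1]]]' >/dev/null && g
```

```text
t46.5 ang -54.28 R 58.9 z 0.4144 tang 5.6 rad 1.4 fz -0.6
t47.3 ang -50.58 R 59.1 z 0.4141 tang 10.2 rad 0.4 fz 0.4
```

```bash
python3 -m inch '[[[-0.0019,0.0017,0,0,-1],[-0.0019,0.0017,0,0,-1],[-0.0019,0.0017,0,0,-1],[0,0,0,0,-1],[0,0,0,0,-1],[0,0,0,0,-1],[0,0,0,0,-1],[0,0,0,0,-1]]]'; python3 guard.py
```

```text
clock: 48.1
ee_pos: [0.5943, 0.2018, 0.4139]
eef_rot: [-0.004, 0.0, 1.0, -0.003]
ft_force: [-7.3, -7.8, 1.7]
grip_width: 0.0211
finger_force: 40.0
t48.1 ang -49.42 R 59.3 z 0.4139 tang 10.6 rad 1.2 fz 1.7
```

```bash
python3 -m inch '[[[0,0,0,0,-1],[0,0,0,0,-1],[0,0,0,0,-1],[-0.0019,0.0017,0,0,-1],[-0.0019,0.0017,0,0,-1],[0,0,0,0,-1],[0,0,0,0,-1],[0,0,0,0,-1]]]' 90; python3 guard.py
```

```text
clock: 48.9
ee_pos: [0.5949, 0.2021, 0.4136]
eef_rot: [-0.005, 0.0, 1.0, -0.004]
ft_force: [-8.0, -10.0, 0.6]
grip_width: 0.0202
finger_force: 87.7
t48.9 ang -48.77 R 59.5 z 0.4136 tang 12.6 rad 2.3 fz 0.6
```

```bash
python3 -m inch '[[[-0.0019,0.0017,0,0,-1],[-0.0019,0.0017,0,0,-1],[-0.0019,0.0017,0,0,-1],[0,0,0,0,-1],[0,0,0,0,-1],[0,0,0,0,-1],[0,0,0,0,-1],[0,0,0,0,-1]]]'; python3 guard.py
cat > plan.py <<'E'
# plan.py x y z dpsi n [exp] : rows from current measured pose to target (dpsi = world ccw turn deg), evenly over n rows
import sys
from h import *
from scipy.spatial.transform import Rotation as Ro
def plan(p,psi,t,dpsi,n):
    # tool x world angle psi ; tool y world angle psi-90 (z down)
    a=psi;st=dpsi/n;d=(np.array(t)-p)/n;out=[]
    for i in range(n):
        c,s=np.cos(np.radians(a)),np.sin(np.radians(a))
        out.append([round((d[0]*c+d[1]*s)/.25,3),round((d[0]*s-d[1]*c)/.25,3),round(-d[2]/.25,3),round(-st/90,4)])
        a+=st
    print(np.linalg.norm(d),str([[float(x) for x in r] for r in out]).replace(" ",""));return np.array(t),psi+dpsi
def cur():
    s=bot.get_state();q=s["eef_rot"];X=Ro.from_quat([q[1],q[2],q[3],q[0]]).as_matrix()[:,0]
    return np.array(s["ee_pos"]),np.degrees(np.arctan2(X[1],X[0])),s
E
python3 - <<'E'
from plan import *
p,a,s=cur();print(p,a,np.round(s["joint_pos"],2))
p1=p+[-0.0,-0.0,.05]
q,b=plan(p1,a,[.5308,.1143,.30],78.6,10)
E
```

```text
clock: 49.7
ee_pos: [0.5959, 0.2028, 0.4134]
eef_rot: [-0.006, 0.001, 1.0, -0.005]
ft_force: [-10.1, -10.7, 3.2]
grip_width: 0.0202
finger_force: 87.8
t49.7 ang -47.62 R 59.6 z 0.4134 tang 14.6 rad 1.1 fz 3.2
[0.59585235 0.20280046 0.41341175] 179.92768022419443 [-0.23  0.7  -0.32  1.53  0.25  0.97  0.95]
0.019689474535114087 [[0.026,-0.035,0.065,-0.0873],[0.031,-0.032,0.065,-0.0873],[0.035,-0.027,0.065,-0.0873],[0.038,-0.022,0.065,-0.0873],[0.041,-0.017,0.065,-0.0873],[0.043,-0.011,0.065,-0.0873],[0.044,-0.005,0.065,-0.0873],[0.044,0.001,0.065,-0.0873],[0.043,0.007,0.065,-0.0873],[0.042,0.013,0.065,-0.0873]]
```

```bash
python3 -m inch '[[[0,0,0,0,1],[0,0,0,0,1],[0,0,-0.06,0,1],[0,0,-0.06,0,1],[0,0,-0.06,0,1],[0,0,-0.06,0,1],[0,0,0,0.09,1],[0,0,0,0.09,1]]]'; python3 - <<'E'
from plan import *
p,a,s=cur();print(p,a,np.round(s["joint_pos"],2))
q,b=plan(p,a,[.5308,.1143,p[2]],168.6-90-a-(8.1 if 0 else 0) +0,10) if 0 else (0,0)
tot=(78.6-a)
print("turn left",tot)
P={n:bot.camera(n) for n in("scene",)}
c=cv2.resize(np.array(P["scene"]["color"])[130:310,220:400],(500,500),interpolation=cv2.INTER_CUBIC)
cv2.imwrite("pics/r1.png",c[:,:,::-1])
q,b=plan(p,a,[.5308,.1143,p[2]],tot*8/10.5,8)
E
```

```text
clock: 50.5
ee_pos: [0.5989, 0.208, 0.4765]
eef_rot: [0.001, 0.143, 0.99, 0.003]
ft_force: [-0.2, -0.8, -0.2]
grip_width: 0.085
finger_force: 0.0
[0.59888173 0.20801814 0.47646181] 163.59305663876424 [-0.27  0.63 -0.25  1.44  0.17  1.08  0.73]
turn left -84.99305663876424
0.014479625973304914 [[0.019,-0.055,-0.0,0.0899],[0.012,-0.057,-0.0,0.0899],[0.003,-0.058,-0.0,0.0899],[-0.005,-0.058,-0.0,0.0899],[-0.013,-0.056,-0.0,0.0899],[-0.021,-0.054,-0.0,0.0899],[-0.028,-0.051,-0.0,0.0899],[-0.035,-0.046,-0.0,0.0899]]
```

```bash
python3 -m inch '[[[0.019,-0.055,0,0.09,1],[0.012,-0.057,0,0.09,1],[0.003,-0.058,0,0.09,1],[-0.005,-0.058,0,0.09,1],[-0.013,-0.056,0,0.09,1],[-0.021,-0.054,0.06,0.09,1],[-0.028,-0.051,0.1,0.09,1],[-0.035,-0.046,0.12,0.09,1]]]'; python3 - <<'E'
from plan import *
p,a,s=cur();print(p,a,np.round(s["joint_pos"],2))
q,b=plan(p,a,[.5308,.1143,.211],78.6-a,6)
E
```

```text
clock: 51.35
ee_pos: [0.5315, 0.113, 0.4057]
eef_rot: [0.001, 0.65, 0.76, 0.003]
ft_force: [0.1, 0.8, -0.3]
grip_width: 0.0854
finger_force: 0.0
[0.53154782 0.11303646 0.4057099 ] 98.95118540187825 [-0.32  0.58  0.05  1.82 -0.04  0.74 -0.1 ]
0.03245257296900594 [[0.001,-0.0,0.13,0.0377],[0.001,-0.0,0.13,0.0377],[0.001,-0.0,0.13,0.0377],[0.001,-0.001,0.13,0.0377],[0.001,-0.001,0.13,0.0377],[0.001,-0.001,0.13,0.0377]]
```

```bash
python3 -m inch '[[[0.001,0,0.12,0.05,1],[0.001,0,0.13,0.05,1],[0.001,0,0.13,0.05,1],[0.001,-0.001,0.13,0.05,1],[0.001,-0.001,0.13,0.026,1],[0.001,-0.001,0.09,0,1],[0,0,0.05,0,1],[0,0,0,0,1]]]' 90; python3 - <<'E'
from plan import *
p,a,s=cur();print(p,a,np.round(s["joint_pos"],2))
P={n:bot.camera(n) for n in("scene","top")}
c=cv2.resize(np.array(P["scene"]["color"])[130:310,220:400],(400,400),interpolation=cv2.INTER_CUBIC)
d=cv2.resize(np.array(P["top"]["color"])[130:270,130:270],(400,400),interpolation=cv2.INTER_CUBIC)
cv2.imwrite("pics/r2.png",np.hstack([c,d])[:,:,::-1])
E
```

```text
clock: 52.15
ee_pos: [0.5303, 0.1144, 0.2089]
eef_rot: [-0.001, 0.773, 0.635, -0.0]
ft_force: [-0.1, -0.2, -0.7]
grip_width: 0.0854
finger_force: 0.0
[0.53028885 0.11443315 0.20889519] 78.82120013368524 [-0.34  0.9   0.07  1.95 -0.19  0.3  -0.31]
```

View pics/r2.png

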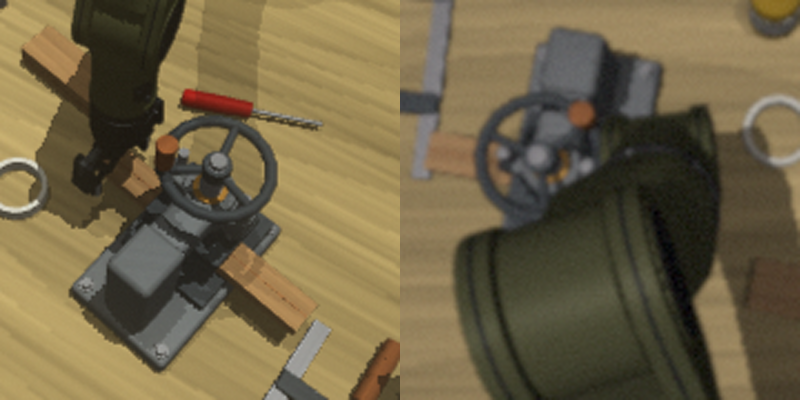

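The fingers straddle the rail's right end, around (95,170) in the left crop, and the hand is clear of the wheel and handle. I'll close on the rail.

```bash
python3 -m inch '[[[0,0,0,0,-1],[0,0,0,0,-1],[0,0,0,0,-1],[0,0,0,0,-1],[0,0,0,0,-1],[0,0,-0.01,0,-1],[0,0,-0.02,0,-1],[0,0,-0.02,0,-1]]]' 110;  python3 - <<'E'
from plan import *
p,a,s=cur();print(p,a,s["wrist_torque"])
pull=p+np.array([-.17*np.cos(np.radians(-11.4)),.17*np.sin(np.radians(11.4)),0.0])
q,b=plan(p,a,pull,0,8)
E
```

```text
clock: 53.05
ee_pos: [0.5302, 0.1135, 0.2228]
eef_rot: [-0.0, 0.773, 0.634, -0.0]
ft_force: [-1.2, 0.1, -1.4]
grip_width: 0.0432
finger_force: 111.4
[0.53017337 0.11351818 0.22283463] 78.69548003568941 [-0.13894742  0.01757017  0.0214363 ]
0.02125 [[0.0,-0.085,-0.0,-0.0],[0.0,-0.085,-0.0,-0.0],[0.0,-0.085,-0.0,-0.0],[0.0,-0.085,-0.0,-0.0],[0.0,-0.085,-0.0,-0.0],[0.0,-0.085,-0.0,-0.0],[0.0,-0.085,-0.0,-0.0],[0.0,-0.085,-0.0,-0.0]]
```

```bash
python3 -m inch '[[[0,-0.04,0,0,-1],[0,-0.08,0,0,-1],[0,-0.1,0,0,-1],[0,-0.1,0,0,-1],[0,-0.1,0,0,-1],[0,-0.08,-0.1,0,-1],[0,-0.04,-0.12,0,-1],[0,0,-0.08,0,-1]]]';  python3 - <<'E'
from plan import *
np.set_printoptions(precision=4,suppress=True)
p,a,s=cur();print(p,a,s["wrist_torque"],s["grip_width"])
P={n:bot.camera(n) for n in("scene","top")}
a=cv2.resize(np.array(P["scene"]["color"])[120:220,90:230],(560,400),interpolation=cv2.INTER_CUBIC)
b=cv2.resize(np.array(P["top"]["color"])[130:230,270:400],(520,400),interpolation=cv2.INTER_CUBIC)
cv2.imwrite("pics/k1.png",np.hstack([a[:,:280*2][:, :400],b[:,:400]])[:,:,::-1])
for n in P:
  for t,z in[("rack_place",.045),("dry_rail_mid",.055)]:
    for q in bot.landmark_of(t,P[n])[:2]: print(t,n,round(q["confidence"],2),np.round(q["uv"],1),atz(P[n],q["uv"],z)[:2])
def proj(p,X):
  M=np.linalg.inv(np.array(p["pose"]));x=M[:3,:3]@X+M[:3,3];x=np.array(p["intrinsics"])@x;return np.round(x[:2]/x[2],1)
for X in[(.5516,-.2382,.045),(.560,-.245,.045)]: print(X,proj(P["scene"],np.array(X)),proj(P["top"],np.array(X)))
import pickle;pickle.dump({n:{k:np.array(P[n][k]) for k in("color","pose","intrinsics")} for n in P},open("k.pkl","wb"))
E
```

```text
clock: 53.85
ee_pos: [0.3953, 0.1403, 0.2988]
eef_rot: [-0.001, 0.773, 0.635, -0.001]
ft_force: [0.5, -0.3, -1.1]
grip_width: 0.0429
finger_force: 111.8
[0.3953 0.1403 0.2988] 78.81216228856786 [-0.173  -0.0068  0.0071] 0.04288273798181126
rack_place scene 0.74 [176.4 160. ] [ 0.5536 -0.2296]
dry_rail_mid scene 0.85 [149.  183.2] [ 0.6701 -0.2395]
dry_rail_mid scene 0.69 [290.4 198.9] [0.4871 0.1507]
rack_place top 0.3 [275.8 232.7] [ 0.4186 -0.0339]
dry_rail_mid top 0.65 [345.2 157.2] [ 0.665  -0.2695]
(0.5516, -0.2382, 0.045) [174.7 158.4] [336.4 191.5]
(0.56, -0.245, 0.045) [171.4 159.3] [338.4 189. ]
```

View pics/k1.png

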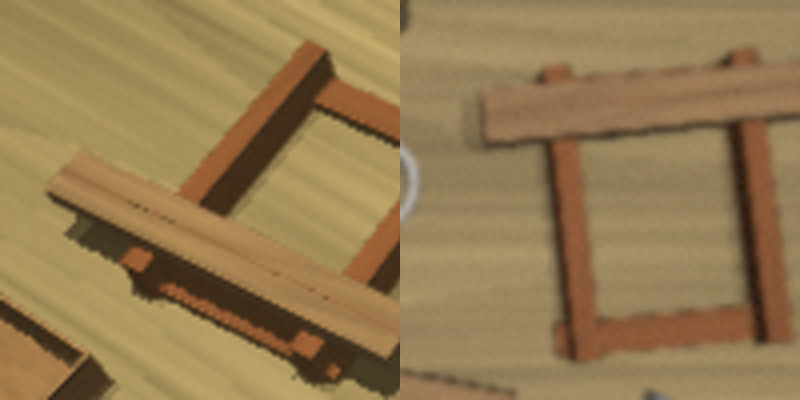

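The top half shows both bearers running from far ends at (309.3,147.5) and (355.5,143) to near ends at (317,218.8) and (363.8,215). The free place in front of the dry rail is clear.

```bash
python3 - <<'E'
from plan import *
import pickle;np.set_printoptions(precision=4,suppress=True)
k=pickle.load(open("k.pkl","rb"))
T=k["top"]
B=[atz(T,u,.045)[:2] for u in[(309.3,147),(317,219),(355.5,142.5),(363.8,215)]]
print(B,[np.linalg.norm(B[0]-B[1]),np.linalg.norm(B[2]-B[3])],np.linalg.norm(B[0]-B[2]),"centre",np.mean(B,0))
for i,j in((1,0),(3,2)):
  d=B[j]-B[i];print(np.degrees(np.arctan2(d[1],d[0])))
# dry rail corners (top face), from crop: left end (485,92)/(488,143)->px
e=np.mean([atz(T,(270+(485-400)/4,130+92/4),.065),atz(T,(270+(488-400)/4,130+141/4),.065)],0)
u=np.array([-np.sin(np.radians(4.4)),np.cos(np.radians(4.4))])
dr=e[:2]-.16*u;print("dry rail mid",dr)
print("place by dry rail x:",dr-.115*np.array([np.cos(np.radians(4.4)),np.sin(np.radians(4.4))]))
m=np.mean(B,0);c=np.array([np.cos(np.radians(4.4)),np.sin(np.radians(4.4))])
print("dry rail in rack frame",(dr-m)@c,(dr-m)@u)
E
```

```text
[array([ 0.7032, -0.1525]), array([ 0.4614, -0.1705]), array([ 0.7171, -0.3094]), array([ 0.4724, -0.3259])] [np.float64(0.24245188398004652), np.float64(0.24525910106965249)] 0.157502513316757 centre [ 0.5885 -0.2396]
4.260203544478278
3.871486877809976
dry rail mid [ 0.6706 -0.2489]
place by dry rail x: [ 0.5559 -0.2578]
dry rail in rack frame 0.08108406905606888 -0.015660961493924007
```

```bash
python3 - <<'E'
from plan import *
p,a,s=cur()
q,b=plan(p,a,[p[0],p[1]-.32,.30],0,8)
plan(q,b,[.5642,-.3796,.26],94.2-b,8)
E
```

```text
0.040001873646713516 [[-0.157,0.031,-0.002,-0.0],[-0.157,0.031,-0.002,-0.0],[-0.157,0.031,-0.002,-0.0],[-0.157,0.031,-0.002,-0.0],[-0.157,0.031,-0.002,-0.0],[-0.157,0.031,-0.002,-0.0],[-0.157,0.031,-0.002,-0.0],[-0.157,0.031,-0.002,-0.0]]
0.03287658196063643 [[-0.082,0.101,0.02,-0.0215],[-0.085,0.098,0.02,-0.0215],[-0.088,0.095,0.02,-0.0215],[-0.091,0.092,0.02,-0.0215],[-0.094,0.089,0.02,-0.0215],[-0.097,0.086,0.02,-0.0215],[-0.1,0.083,0.02,-0.0215],[-0.103,0.079,0.02,-0.0215]]
```

```bash
python3 -m inch '[[[-0.1,0.035,0,0,-1],[-0.154,0.046,0,0,-1],[-0.154,0.046,0,0,-1],[-0.154,0.046,0,0,-1],[-0.154,0.046,0,0,-1],[-0.154,0.046,0,0,-1],[-0.154,0.046,0,0,-1],[-0.154,0.046,0,0,-1]]]'; python3 - <<'E'
from plan import *
p,a,s=cur()
plan(p,a,[.5642,-.3796,.255],94.2-a,7)
E
```

```text
clock: 54.95
ee_pos: [0.4275, -0.168, 0.2964]
eef_rot: [-0.001, 0.773, 0.634, -0.0]
ft_force: [1.0, 0.6, -0.8]
grip_width: 0.0433
finger_force: 111.8
0.03647454666606343 [[-0.103,0.1,0.024,-0.0246],[-0.107,0.096,0.024,-0.0246],[-0.111,0.092,0.024,-0.0246],[-0.114,0.088,0.024,-0.0246],[-0.117,0.083,0.024,-0.0246],[-0.121,0.079,0.024,-0.0246],[-0.124,0.074,0.024,-0.0246]]
```

```bash
python3 -m inch '[[[-0.103,0.1,0.024,-0.0246,-1],[-0.107,0.096,0.024,-0.0246,-1],[-0.111,0.092,0.024,-0.0246,-1],[-0.114,0.088,0.024,-0.0246,-1],[-0.117,0.083,0.024,-0.0246,-1],[-0.121,0.079,0.024,-0.0246,-1],[-0.1,0.06,0.024,-0.0246,-1],[0,0,0,0,-1]]]'; python3 - <<'E'
from plan import *
np.set_printoptions(precision=4,suppress=True)
p,a,s=cur();print(p,a)
plan(p,a,[.5642,-.3796,.225],94.2-a,5)
P={n:bot.camera(n) for n in("scene","top")}
a=cv2.resize(np.array(P["scene"]["color"])[110:230,80:240],(533,400),interpolation=cv2.INTER_CUBIC)
b=cv2.resize(np.array(P["top"]["color"])[130:260,270:400],(400,400),interpolation=cv2.INTER_CUBIC)
cv2.imwrite("pics/k2.png",np.hstack([a[:,:400],b])[:,:,::-1])
E
```

```text
clock: 55.75
ee_pos: [0.5607, -0.3762, 0.2528]
eef_rot: [0.001, 0.682, 0.731, -0.001]
ft_force: [-0.7, -0.5, -0.9]
grip_width: 0.043
finger_force: 111.8
[ 0.5607 -0.3762  0.2528] 93.9596758662888
0.005638503734496412 [[-0.003,0.003,0.022,-0.0005],[-0.003,0.003,0.022,-0.0005],[-0.003,0.003,0.022,-0.0005],[-0.003,0.003,0.022,-0.0005],[-0.003,0.003,0.022,-0.0005]]
```

View pics/k2.png

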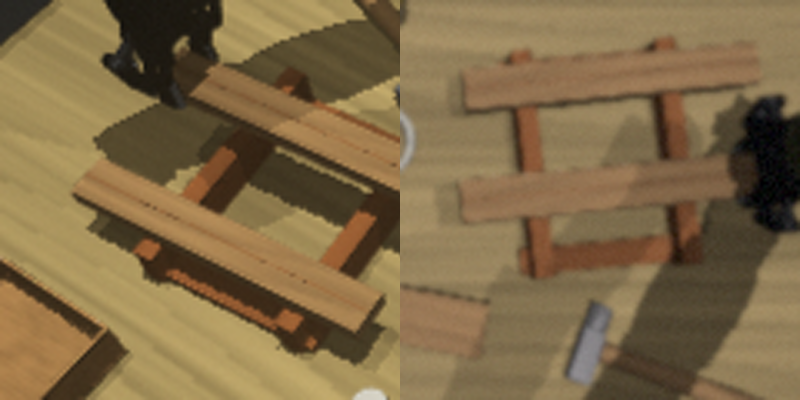

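The held rail, with its left end at (462,200) in the right half, is parallel to the dry rail and over both bearers. Its spacing looks right, so I'll lower it.

```bash
python3 -m inch '[[[-0.003,0.003,0.022,0,-1],[-0.003,0.003,0.022,0,-1],[-0.003,0.003,0.022,0,-1],[-0.003,0.003,0.022,0,-1],[-0.003,0.003,0.022,0,-1],[0,0,0.012,0,-1],[0,0,0.008,0,-1],[0,0,0.004,0,-1]]]'; python3 -m inch '[[[0,0,0.003,0,-1],[0,0,0.003,0,-1],[0,0,0.003,0,-1],[0,0,0.003,0,-1],[0,0,0.003,0,-1],[0,0,0.003,0,-1],[0,0,0,0,-1],[0,0,0,0,-1]]]'
```

```text
clock: 56.65
ee_pos: [0.5648, -0.3754, 0.2219]
eef_rot: [-0.0, 0.681, 0.733, 0.0]
ft_force: [-0.1, 0.1, -0.5]
grip_width: 0.0434
finger_force: 111.8
clock: 57.45
ee_pos: [0.5648, -0.3754, 0.2176]
eef_rot: [-0.0, 0.681, 0.733, 0.0]
ft_force: [1.2, -0.1, -0.7]
grip_width: 0.0435
finger_force: 111.8
```

```bash
python3 -m inch '[[[0,0,0.004,0,-1],[0,0,0.004,0,-1],[0,0,0.004,0,-1],[0,0,0.003,0,-1],[0,0,0.003,0,-1],[0,0,0.003,0,-1],[0,0,0.002,0,-1],[0,0,0,0,-1]]]' ; python3 -m inch '[[[0,0,0.002,0,-1],[0,0,0.002,0,-1],[0,0,0.002,0,-1],[0,0,0.001,0,-1],[0,0,0.001,0,-1],[0,0,0,0,-1],[0,0,0,0,-1],[0,0,0,0,-1]]]'
```

```text
clock: 58.25
ee_pos: [0.5648, -0.3754, 0.2119]
eef_rot: [-0.0, 0.681, 0.732, 0.0]
ft_force: [-0.3, 0.6, -0.4]
grip_width: 0.0434
finger_force: 111.9
clock: 59.05
ee_pos: [0.5648, -0.3755, 0.2113]
eef_rot: [0.0, 0.681, 0.732, 0.0]
ft_force: [-2.9, 0.7, 9.0]
grip_width: 0.0431
finger_force: 113.3
```

```bash
python3 -m inch '[[[0,0,-0.003,0,-1],[0,0,0,0,-1],[0,0,0,0,1],[0,0,0,0,1],[0,0,0,0,1],[0,0,0,0,1],[0,0,0,0,1],[0,0,0,0,1]]]'; python3 -m inch '[[[0,0,-0.03,0,1],[0,0,-0.06,0,1],[0,0,-0.08,0,1],[0,0,-0.1,0,1],[0,0,-0.1,0,1],[0,0,-0.1,0,1],[0,0,0,0,1],[0,0,0,0,1]]]'; python3 - <<'E'
from plan import *
np.set_printoptions(precision=4,suppress=True)
P={n:bot.camera(n) for n in("scene","top")}
a=cv2.resize(np.array(P["scene"]["color"])[110:230,80:240],(533,400),interpolation=cv2.INTER_CUBIC)
b=cv2.resize(np.array(P["top"]["color"])[130:260,270:400],(400,400),interpolation=cv2.INTER_CUBIC)
cv2.imwrite("pics/k3.png",np.hstack([a[:,:400],b])[:,:,::-1])
E
```

```text
clock: 59.85
ee_pos: [0.5648, -0.3754, 0.2105]
eef_rot: [-0.0, 0.681, 0.733, 0.0]
ft_force: [-0.2, -0.4, 0.6]
grip_width: 0.0851
finger_force: 0.0
clock: 60.65
ee_pos: [0.5649, -0.3755, 0.3297]
eef_rot: [0.001, 0.681, 0.733, 0.0]
ft_force: [-0.2, -0.5, -0.8]
grip_width: 0.0856
finger_force: 0.0
```

View pics/k3.png

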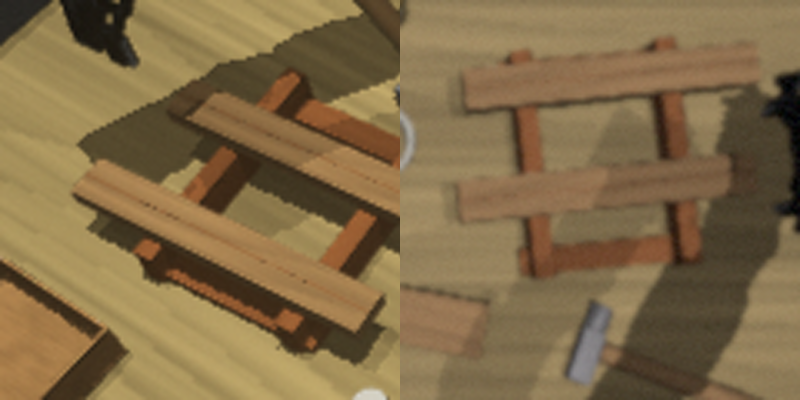

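The rail lies flat across both bearers, from (458,200) to (755,172), centred between them and parallel to the dry rail. The hand is clear, so I'll hand in.

```bash
python3 -c "
from station import bot
print(bot.finish_job())"
```

```text
the job is handed in; nothing more can be done
None
```

I wound the press open until I felt the top stop at about 14.6 N on the handle. The rail now lies flat across both bearers in the free place on the rack, and I handed the job in at about 61 s; no verdict was shown.

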